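Slide the topping pan onto the portion scale and tare it

TASK

The empty steel topping pan hangs over the edge of the portion scale's weighing plate. Gently push it with your fingertips, without gripping or lifting it, until it stands wholly on the plate, near the middle and about square to it. Then lightly press the blue tare key down and let it go, leaving the red and white keys and everything round the scale alone.

Things in the scene. Friction and masses are not known exactly. Their poses are not given: they have to be found in the camera images.
- scale: White digital portion scale, fixed on the table, 250 (x) x 240 (y) mm. Origin: on the table under its middle. Its -x side carries the dark sloped key panel (panel middle at x = -88 mm, 33 mm high), its +x part the steel weighing plate. Left to right (+y to -y) on the panel: grey-green display, red key, blue key, white key.
- plate_centre (a point): Middle of the top face of the steel weighing plate, 175 mm along x and 230 mm along y, top 51 mm above the table. Axes as the scale's: x away from the keys, y to the left, z up. The plate is rigid; to its left is open table. The key tops lie 127 mm nearer (-x) and 11 mm lower; a centred pan's rim is 60 mm behind and 75 mm above them.
- pan: Empty open rectangular steel topping pan, loose, about 0.3 kg, standing with its left (+y) part out over the left edge of the weighing plate. Origin: centre of its underside, z up. Rim 108 mm along its x, 176 mm along its y, 65 mm above the origin; below the 8 mm wide rim flange the walls run down to a bottom 88 x 156 mm. It slides on the plate with about 1 to 3 N.
- pan_end (a point): Middle of the outer edge of the pan's rim at its overhanging left end: 88 mm along +y of the pan and 65 mm up, at rim height.
- tare_key_top (a point): Middle of the top face of the blue tare key, 26 x 28 mm, standing 8 mm out of the panel; second of three keys in a row, 45 mm from centre to centre. Its point frame is that of the key: z out of the panel, which slopes 0.24 rad (14 degrees) towards the key side.
- power_key_top (a point): Middle of the top face of the red power key, 45 mm to the left (+y of the scale) of the blue one; same size. Not to be pressed.
- unit_key_top (a point): Middle of the top face of the white unit key, 45 mm to the right (-y of the scale) of the blue one; same size. Not to be pressed.
- tare_key (a joint): Travel of the blue tare key: 0 released, grows as it is pressed straight into the panel, stop at 0.005 m. Spring: about 1.5 N to start it, 4 N half-way, 6 N at the stop; it comes back by itself.
- power_key (a joint): Travel of the red power key: 0 released, grows as it is pressed straight into the panel, stop at 0.005 m. Spring: about 1.5 N to start it, 4 N half-way, 6 N at the stop; it comes back by itself.
- unit_key (a joint): Travel of the white unit key: 0 released, grows as it is pressed straight into the panel, stop at 0.005 m. Spring: about 1.5 N to start it, 4 N half-way, 6 N at the stop; it comes back by itself.
- oregano_shaker: Loose glass shaker with a domed metal top and green herbs, 58 mm wide, 83 mm tall, beside the scale's right flank. Origin: centre of its foot. Leave alone.
- chilli_shaker: Loose glass shaker with a domed metal top and red flakes, 65 mm wide, 100 mm tall, behind the scale's left corner. Origin: centre of its foot. Leave alone.
- tomato_tin: Loose red food tin, 57 mm wide, 72 mm tall, right of the scale's key panel. Origin: centre of its foot. Leave alone.
- olive_jar: Loose glass jar with a black lid, 64 mm wide, 94 mm tall, behind the scale. Origin: centre of its foot. Leave alone.
- tomato_b: Loose red tomato, 74 mm wide, 69 mm tall, behind the scale. Origin: centre of its underside. Leave alone.
- spoon: Loose steel teaspoon, 130 x 26 x 11 mm, lying between the robot and the scale. Origin: centre of its underside. Leave alone.

How it is judged (in metres and radians):
On the way, in this order (a step that is already met when the one before it is completed fails the run):
1. the pan stands wholly on the weighing plate, near its middle, and the fingers have left it (x of pan in the frame of plate_centre between -0.03 and 0.03 m and y of pan in the frame of plate_centre between -0.03 and 0.03 m and angle between the y axis of pan and the y axis of plate_centre, either way round below 0.3 rad and angle between pan's own z axis and vertical below 0.05 rad and z of pan in the frame of plate_centre below 0.006 m and contact force between each of the fingers, the arm and pan below 0.3 N and linear speed of pan below 0.02 m/s), for 0.2 s.
2. the blue tare key is pressed down with the pan so placed (x of pan in the frame of plate_centre between -0.03 and 0.03 m and y of pan in the frame of plate_centre between -0.03 and 0.03 m and angle between the y axis of pan and the y axis of plate_centre, either way round below 0.3 rad and angle between pan's own z axis and vertical below 0.05 rad and z of pan in the frame of plate_centre below 0.006 m and value of joint tare_key above 0.0025 m and contact force between the fingers and tare_key above 0.5 N), for 0.05 s.
At the end, for the whole second after the job is handed in: The pan stands still on the weighing plate with its middle within 30 mm of the plate's middle in each direction, within 0.3 rad of square and flat on it (tilt below 0.05 rad); all three keys are up again (below 1 mm) (x of pan in the frame of plate_centre between -0.03 and 0.03 m and y of pan in the frame of plate_centre between -0.03 and 0.03 m and angle between the y axis of pan and the y axis of plate_centre, either way round below 0.3 rad and angle between pan's own z axis and vertical below 0.05 rad and z of pan in the frame of plate_centre below 0.006 m and linear speed of pan below 0.01 m/s and value of joint each of tare_key, power_key, unit_key below 0.001 m); the robot touches nothing.
It fails at once if the red or the white key is pressed (more than 2 mm) (value of joint any of power_key, unit_key above 0.002 m).
It fails at once if the tare key is pressed (more than 2 mm) while the pan is not properly on the plate (not (x of pan in the frame of plate_centre between -0.03 and 0.03 m and y of pan in the frame of plate_centre between -0.03 and 0.03 m and angle between the y axis of pan and the y axis of plate_centre, either way round below 0.3 rad and angle between pan's own z axis and vertical below 0.05 rad and z of pan in the frame of plate_centre below 0.006 m) and value of joint tare_key above 0.002 m).
It fails at once if the pan is lifted (more than 10 mm off the plate), tipped (more than 0.2 rad), dropped off the plate, or gripped or shoved hard (more than 15 N) (z of pan in the frame of plate_centre above 0.01 m or z of pan in the frame of plate_centre below -0.01 m or angle between pan's own z axis and vertical above 0.2 rad or contact force between any of the fingers, the arm and pan above 15 N).
It fails at once if the tare key is struck or pressed hard (more than 20 N) (contact force between the fingers and tare_key above 20 N).
It fails at once if something standing round the scale is moved (more than 15 mm) (distance of any of oregano_shaker, chilli_shaker, tomato_tin, olive_jar, tomato_b, spoon from where it was at the start of the episode above 0.015 m).
It also fails if it takes over 45 s, if anything falls off the work surface, if the arm or the gripper's body presses on something with over 40 N, if the wrist force passes 120 N, or if a joint passes its speed limit or range.

ROBOT

A 6-joint arm with a two-finger parallel gripper is mounted at the origin on a cart in front of the work surface, level with it; the furniture and walls round the work are solid. World frame = base frame: x ahead of the robot, y to its left, z up, the work surface at z = 0. Lengths are in mm, angles in rad, forces in N, time in s.
With the tool pointing down it reaches from about 275 to 1000 mm from the base axis. Payload 8.4 kg.
Tool frame: the origin (TCP) lies between the finger pads; the fingertips stand 22 mm ahead of it and the grasp point (between the pads) lies 3 mm ahead of it (r.nose_length is the z of the fingertips in the tool frame, in mm); z points along the fingers, y is the line along which they close (so a half turn about z gives the same grasp; the last joint's range is limited). The gripper opens to 85 mm and grips with 20 to 120 N. Pads are 22 mm wide; open, the fingers measure 114 mm over their backs; the gripper's body (76 mm by 85 mm) begins 54 mm behind the grasp point. The pads swing forward as they close: fully open they stand 13 mm farther back than shut.
Start: joints at [-1.293, 0.353, 1.633, -0, 1.155, -0.002], TCP at [172.601, -600.697, 253.281] pointing down, gripper open.
Joint ranges: [-2.63, 2.63], [-0.92, 2.1], [0.06, 2.66], [-1.3, 4.44], [0, 2.69], [-3.02, 3.02]. Speed limits (rad/s): [2.22, 2.22, 2.79, 3.14, 3.14, 3.14].

INTERFACE

Orientations are given as [roll, pitch, yaw] about the fixed x, y, z axes, in that order (R = Rz(yaw) Ry(pitch) Rx(roll)).
In Python, from rig import r, probe_bus, grab_frame, camera_params, sign_off gives the robot as it stands (r), with the cameras as plain functions, the job as plain functions and the readings (probe_bus).
- The arm moves only by the shell command python3 steer.py 'ROWS' [FORCE]. ROWS is 1 to 5 rows, one to a line, with the numbers parted by spaces; each row has 7 numbers: a rotation vector rx, ry, rz in rad, then dx, dy, dz in mm, then the opening from 0.0 (shut) to 1.0 (fully open); each row shifts and turns the commanded pose from where the row before left it, along the tool's axes as they then stand; what a row does not reach is not made up. A row lasts 1/12 s, in which the tool goes at most 41.7 mm and 0.125 rad, less where a joint would pass 70% of its speed; a pose out of reach is approached as far as the arm can. The fingers move at their own pace and stop on an object; FORCE is the grip in N (left out, the last holds). Time passes only in rows, so rows that do not move let the fingers close. It prints the time, the measured TCP pose, the force, the opening and the grip force at its end. Input that does not fit is refused with a message, and nothing moves.
- probe_bus.sense(): the state, without advancing time (a new reading comes with each control period).
- grab_frame(name): name is "scene" or "top" or "wrist"; returns the picture (384x512x3 uint8, red, green, blue); there is no depth.
- camera_params(name): a dict with "fx", "fy", "cx", "cy" (pixels), "rvec" (rotation vector, rad) and "tvec" (3), from world to camera coordinates, as OpenCV has them. Camera axes: x right, y down, z forward; pixel columns grow to the right and rows downward; lengths in mm; the calibration is good to about 2 mm. A picture is of the moment at which its call begins: read the wrist's pose just before it. camera_params takes no time and is no camera call; for the wrist camera it gives the pose at the moment of the call.
- sign_off(): hands the job in; it is judged then, once.
The state is a dict: "clock": time; "qpos": joint angles; "qvel": joint speeds; "joint_efforts": joint torques, N m; "eef_pos": TCP position; "tcp_rot": TCP orientation; "contact_force": force on the tool from outside, world axes, zero at the start; "wrist_torque": the same for the moment, N m; "opening": opening from 0.0 (shut) to 1.0 (fully open); "grasp_force": force on a finger pad.
Only numpy, scipy, OpenCV 4.12 (cv2) and the standard library are available. Lean on these libraries where they do the work, as an engineer would, in place of code of your own. Each camera call takes 0.05 s, during which the arm holds its last target. There are 200 camera calls.

## Working session

There is one attempt and no reset: what is moved stays moved. The work goes in short steps, Python scripts to look and compute and a shell command to move; the robot and the scene stay as the last step left them, time stands still between calls to the robot, and variables do not carry over. Pictures are saved under pics/ and viewed, at most 10 in all, crops included, and the job is handed in when it is done.

```bash
ls; mkdir -p pics
python3 - <<'E'
from rig import r, probe_bus, grab_frame, camera_params, sign_off
import cv2
for n in("scene","top"):
    cv2.imwrite(f"pics/{n}0.png",grab_frame(n)[:,:,::-1]); print(n,camera_params(n))
s=probe_bus.sense();print(s)
E
```

```text
pics
rig.py
steer.py
scene {'fx': 368.5913173392781, 'fy': 368.5913173392781, 'cx': 256.6793231331815, 'cy': 200.58446067005218, 'rvec': array([ 1.21690011, -2.03449214,  1.18145583]), 'tvec': array([258.65360803, 367.950442  , 484.50354868])}
top {'fx': 414.8484823248599, 'fy': 414.8484823248599, 'cx': 253.92582559870473, 'cy': 195.29397007150519, 'rvec': array([ 2.17693077, -2.21869514,  0.10278125]), 'tvec': array([ -21.67703738,  582.66961771, 1265.10465928])}
{'clock': 0.1, 'qpos': array([-1.29339520e+00,  3.53556549e-01,  1.63405761e+00,  9.45287131e-06,
        1.15520880e+00, -2.37615676e-03]), 'qvel': array([-2.65355751e-05, -1.18237086e-03, -7.08526204e-04,  1.27758191e-03,
       -1.38058279e-03,  1.96525238e-03]), 'joint_efforts': array([ 1.00789919e-03, -6.06357479e+01, -3.42818785e+01,  5.41257134e-05,
        3.84485887e-03,  1.62149905e-05]), 'eef_pos': array([ 172.49575632, -600.30784912,  252.65161605]), 'tcp_rot': array([-3.14036237e+00, -1.15668986e-05,  2.79773453e-01]), 'contact_force': array([-0.44640971,  0.22397334,  0.30115317]), 'wrist_torque': array([ 0.01252886, -0.01702415,  0.00950274]), 'grasp_force': 0.0, 'opening': 0.9999024391349451}
```

View pics/top0.png

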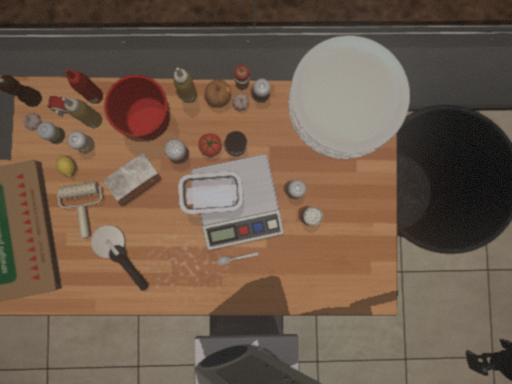

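View pics/scene0.png

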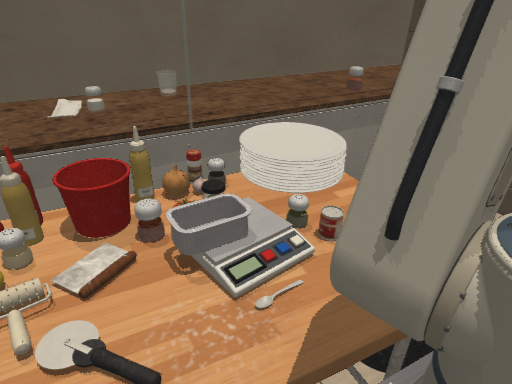

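The top view shows the scale around (240,200), turned slightly, with the pan at about (211,193) and the blue key near (258,227). I'll enlarge both views.

Run:
```python
import cv2
a=cv2.imread("pics/top0.png")[140:260,160:320]
cv2.imwrite("pics/c1.png",cv2.resize(a,None,fx=5,fy=5,interpolation=cv2.INTER_CUBIC))
a=cv2.imread("pics/scene0.png")[180:300,160:320]
cv2.imwrite("pics/c2.png",cv2.resize(a,None,fx=5,fy=5,interpolation=cv2.INTER_CUBIC))
```

```text
(no output)
```

View pics/c1.png

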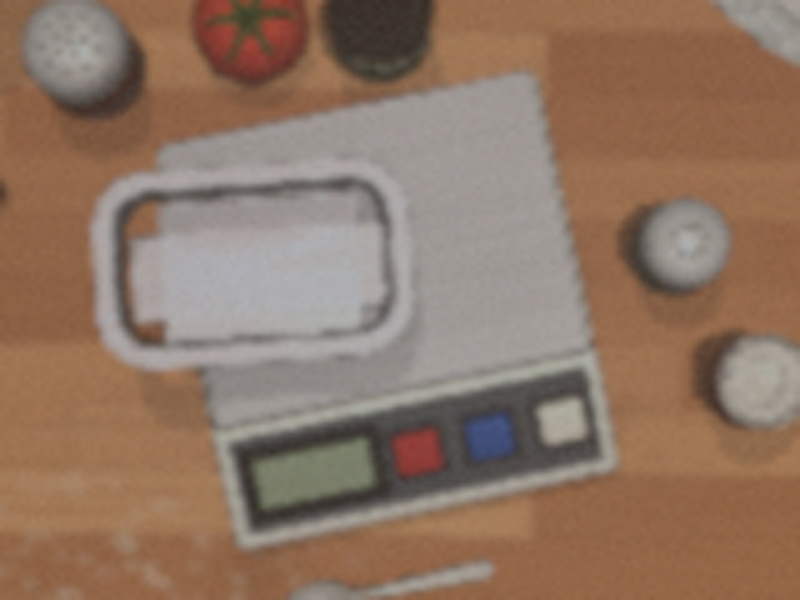

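View pics/c2.png

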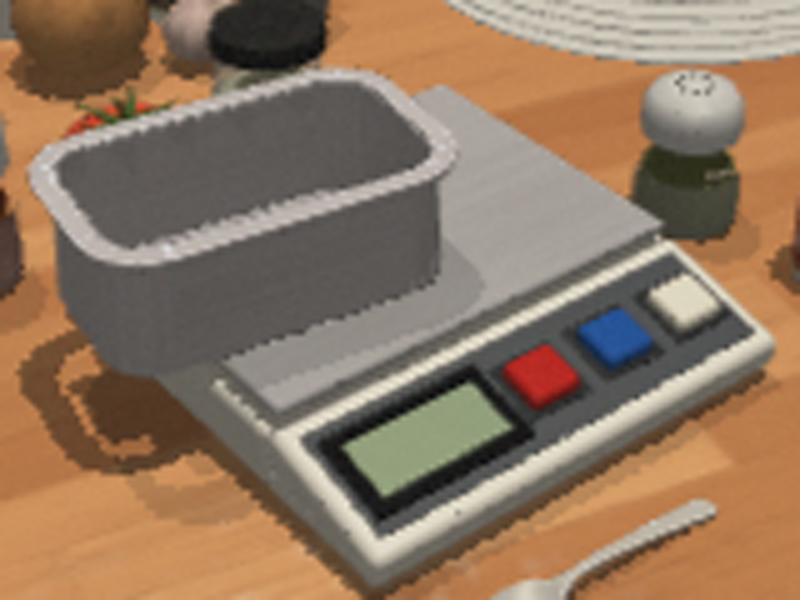

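The crop shows the plate corners at (158,150), (535,72), (592,350) and (217,428). The keys are red (418,452), blue (490,437) and white (561,421). The rim edge midpoints are left (93,265), right (411,251), back (250,168) and front (256,360).

```bash
cat > h.py <<'E'
import numpy as np, cv2
from rig import r, probe_bus, grab_frame, camera_params, sign_off
def ray(name,pts,z,P=None):
    P=P or camera_params(name); R=cv2.Rodrigues(P["rvec"])[0]; c=-R.T@P["tvec"]
    pts=np.atleast_2d(pts).astype(float)
    d=np.c_[(pts[:,0]-P["cx"])/P["fx"],(pts[:,1]-P["cy"])/P["fy"],np.ones(len(pts))]@R
    return c+d*((z-c[2])/d[:,2])[:,None]
def crop(p,o=(160,140),f=5): return (np.atleast_2d(p)+.5)/f-.5+np.array(o)
E
python3 - <<'E'
from h import *
np.set_printoptions(precision=1,suppress=True)
pl=ray("top",crop([(158,150),(535,72),(592,350),(217,428)]),51)
print(pl,pl.mean(0)); 
e=pl[[0,3]].mean(0)-pl[[1,2]].mean(0); print("y len",np.hypot(*e[:2]),"yaw",np.arctan2(-e[0],e[1]))
e2=pl[:2].mean(0)-pl[2:].mean(0); print("x len",np.hypot(*e2[:2]),"yaw",np.arctan2(e2[1],e2[0]))
k=ray("top",crop([(418,452),(490,437),(561,421)]),40);print("keys",k)
pm=ray("top",crop([(93,265),(411,251),(250,168),(256,360)]),116);print(pm,pm.mean(0),pm[:2].mean(0))
d=pm[0]-pm[1];print(np.hypot(*d[:2]),np.arctan2(-d[0],d[1]),np.linalg.norm(pm[2]-pm[3]))
sp=ray("scene",crop([(442,88),(662,225),(278,410)],(160,180)),51);print("scene plate br fr fl",sp)
print("scene keys",ray("scene",crop([(541,375),(616,336),(685,302)],(160,180)),40))
ob=ray("top",crop([(76,50),(250,35),(380,25)]),90);print(ob)
print("spoon",ray("top",crop([(320,590),(490,570)]),8))
E
```

```text
[[ 661.5  156.4   51. ]
 [ 705.5  -73.1   51. ]
 [ 535.4 -103.9   51. ]
 [ 492.9  122.7   51. ]] [598.8  25.5  51. ]
y len 232.09442301978703 yaw 0.18760319049802757
x len 172.38325465154773 yaw 0.1881205007435135
keys [[475.9   2.4  40. ]
 [484.1 -41.5  40. ]
 [493.  -84.9  40. ]]
[[587.2 185.9 116. ]
 [592.    4.1 116. ]
 [641.5  95.7 116. ]
 [531.2  93.6 116. ]] [588.   94.8 116. ] [589.6  95.  116. ]
181.79573787401696 0.02629991037966574 110.29910008771459
scene plate br fr fl [[703.4 -64.9  51. ]
 [536.1 -98.4  51. ]
 [494.2 123.4  51. ]]
scene keys [[474.9   5.8  40. ]
 [483.4 -39.   40. ]
 [490.5 -82.   40. ]]
[[716.2 199.   90. ]
 [723.6  96.8  90. ]
 [728.4  20.1  90. ]]
spoon [[391.7  64.5   8. ]
 [401.7 -40.9   8. ]]
```

Plate centre is about (598,26), yaw 0.188. The pan centre is about (589,95), which puts it about 69 mm along plate +y, with yaw about 0.04. I checked this against the given sizes: plate 232x172, rim 182x110. First I'll swing round the base in an arc.

```bash
A="";
python3 steer.py '0 0 -0.0617 38.5 0 0 0.5
0 0 -0.0617 38.5 0 0 0.5
0 0 -0.0617 38.5 0 0 0.5
0 0 -0.0617 38.5 0 0 0.5
0 0 -0.0617 38.5 0 0 0.5' 20
```

```text
clock: 0.52
eef_pos: [350.4, -524.7, 252.9]
tcp_rot: [-3.141, 0.0, 0.591]
contact_force: [0.0, -0.7, 0.2]
opening: 0.499
grasp_force: 0.0
```

```bash
python3 steer.py '0 0 -0.0617 38.5 0 0 0.5
0 0 -0.0617 38.5 0 0 0.5
0 0 -0.0617 38.5 0 0 0.5
0 0 -0.0617 38.5 0 0 0.5
0 0 -0.0617 38.5 0 0 0.5' >/dev/null
python3 steer.py '0 0 -0.0617 38.5 0 0 0.5
0 0 -0.0617 38.5 0 0 0.5
0 0 -0.0617 38.5 0 0 0.5
0 0 -0.0617 38.5 0 0 0.5
0 0 -0.0617 38.5 0 0 0.5' 
python3 steer.py '0 0 -0.0617 38.5 0 0 0.5
0 0 -0.0617 38.5 0 0 0.5
0 0 -0.0617 38.5 0 0 0.5
0 0 -0.0617 38.5 0 0 0.5
0 0 -0.0617 38.5 0 0 0.5' 
python3 steer.py '0 0 -0.0617 38.5 0 0 0.5
0 0 -0.0617 38.5 0 0 0.5
0 0 -0.0617 38.5 0 0 0.5
0 0 -0.0617 38.5 0 0 0.5
0 0 0 0 0 0 0.5'
```

```text
clock: 1.35
eef_pos: [595.3, -235.0, 252.8]
tcp_rot: [-3.141, -0.0, 1.208]
contact_force: [0.5, 0.1, -0.7]
opening: 0.5
grasp_force: 0.0
clock: 1.77
eef_pos: [640.8, -48.7, 252.9]
tcp_rot: [-3.141, -0.0, 1.517]
contact_force: [1.0, 0.4, -0.2]
opening: 0.502
grasp_force: 0.0
clock: 2.18
eef_pos: [633.9, 109.1, 252.8]
tcp_rot: [-3.141, -0.003, 1.768]
contact_force: [0.2, 0.5, 0.0]
opening: 0.5
grasp_force: 0.0
```

```bash
python3 steer.py '0 0 0 40 -13 0 0.5
0 0 0 40 -13 0 0.5
0 0 0 40 -13 0 0.5
0 -0.1 0 0 0 0 0.5
0 -0.1 0 0 0 0 0.5'
python3 steer.py '0 -0.1 0 0 0 0 0.5
0 0 0 9 0 29 0.5
0 0 0 9 0 29 0.5
0 0 0 9 0 29 0.5
0 0 0 0 0 0 0.5'
python3 - <<'E'
from h import *
s=probe_bus.sense();print(s["eef_pos"],s["tcp_rot"],r.nose_length)
for n in("top","scene"):
    im=grab_frame(n)[:,:,::-1]
    o=(140,140) if n=="top" else (140,150)
    cv2.imwrite(f"pics/{n}1.png",cv2.resize(im[o[1]:o[1]+120,o[0]:o[0]+160],None,fx=4,fy=4,interpolation=cv2.INTER_CUBIC))
E
```

```text
clock: 2.6
eef_pos: [574.2, 212.7, 253.9]
tcp_rot: [3.14, 0.204, 1.76]
contact_force: [-0.5, -0.6, -1.4]
opening: 0.5
grasp_force: 0.0
clock: 3.02
eef_pos: [571.4, 210.8, 156.4]
tcp_rot: [-3.132, 0.302, 1.763]
contact_force: [-0.9, -0.4, -1.6]
opening: 0.502
grasp_force: 0.0
[571.39003308 210.84072152 156.42956519] [-3.13229371  0.30227182  1.76302024] 22.0
```

View pics/scene1.png

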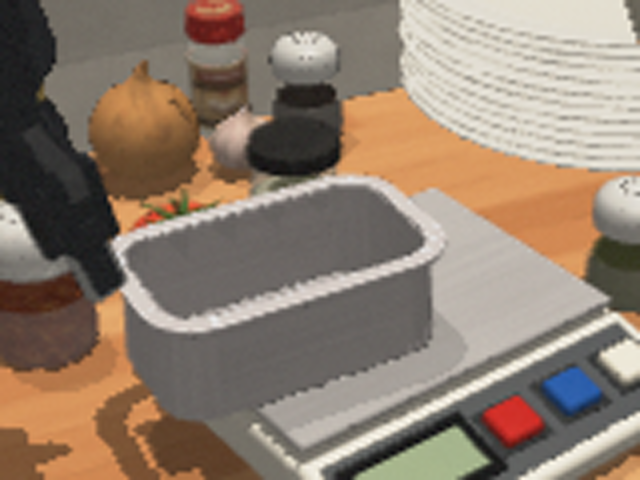

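```bash
python3 steer.py '0 0 0 10.5 0 34 0.5
0 0 0 10.5 0 34 0.5
0 0 0 -4 0 1.2 0.5
0 0 0 -3 0 0.9 0.5
0 0 0 0 0 0 0.5'
python3 steer.py '0 0 0 -2.5 0 0.77 0.5
0 0 0 -2.5 0 0.77 0.5
0 0 0 -2.5 0 0.77 0.5
0 0 0 -2.5 0 0.77 0.5
0 0 0 -2.5 0 0.77 0.5'
python3 - <<'E'
from h import *
s=probe_bus.sense();print(s["eef_pos"],s["tcp_rot"],s["contact_force"])
for n in("top","scene"):
    im=grab_frame(n)[:,:,::-1]
    o=(140,140) if n=="top" else (140,150)
    cv2.imwrite(f"pics/{n}2.png",cv2.resize(im[o[1]:o[1]+120,o[0]:o[0]+160],None,fx=4,fy=4,interpolation=cv2.INTER_CUBIC))
E
```

```text
clock: 3.53
eef_pos: [577.6, 204.9, 93.8]
tcp_rot: [3.139, 0.3, 1.759]
contact_force: [0.6, 0.3, -0.4]
opening: 0.501
grasp_force: 0.0
clock: 3.95
eef_pos: [578.9, 192.6, 91.9]
tcp_rot: [3.14, 0.299, 1.76]
contact_force: [-1.7, 3.1, 2.2]
opening: 0.499
grasp_force: 1.4
[578.9077633  192.60854822  91.86976259] [3.14025127 0.29918967 1.76000845] [-1.6572164   3.08207741  2.23856554]
```

View pics/scene2.png

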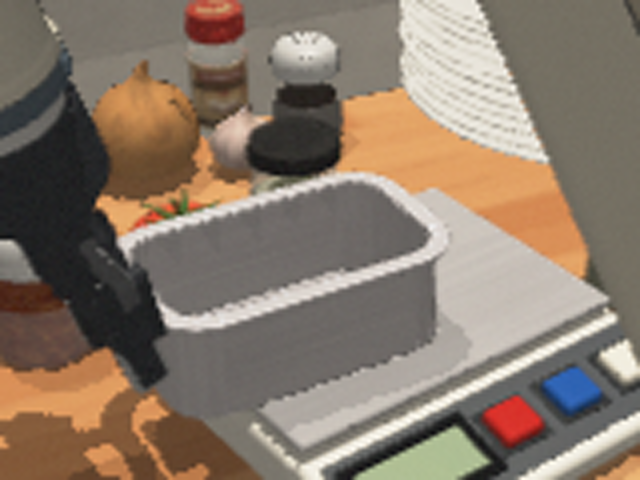

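Both fingers sit against the left end of the pan, with light contact of about 3.5 N. I'll keep pushing slowly.

```bash
python3 steer.py '0 0 0 -2.5 0 0.77 0.5
0 0 0 -2.5 0 0.77 0.5
0 0 0 -2.5 0 0.77 0.5
0 0 0 -2.5 0 0.77 0.5
0 0 0 -2.5 0 0.77 0.5'
python3 steer.py '0 0 0 -2.5 0 0.77 0.5
0 0 0 -2.5 0 0.77 0.5
0 0 0 -2.5 0 0.77 0.5
0 0 0 -2.5 0 0.77 0.5
0 0 0 -2.5 0 0.77 0.5'
python3 - <<'E'
from h import *
s=probe_bus.sense();print(s["eef_pos"],s["tcp_rot"],s["contact_force"])
for n in("top","scene"):
    im=grab_frame(n)[:,:,::-1]
    o=(140,140) if n=="top" else (140,150)
    cv2.imwrite(f"pics/{n}3.png",cv2.resize(im[o[1]:o[1]+120,o[0]:o[0]+160],None,fx=4,fy=4,interpolation=cv2.INTER_CUBIC))
E
python3 -c "
import cv2,numpy as np
cv2.imwrite('pics/m3.png',cv2.resize(np.vstack([cv2.imread('pics/top3.png'),cv2.imread('pics/scene3.png')]),(400,600)))"
```

```text
clock: 4.47
eef_pos: [581.0, 179.4, 91.1]
tcp_rot: [-3.141, 0.3, 1.761]
contact_force: [-0.1, 3.1, 2.5]
opening: 0.503
grasp_force: 1.4
clock: 4.88
eef_pos: [583.5, 166.4, 91.1]
tcp_rot: [-3.141, 0.3, 1.761]
contact_force: [-1.0, 2.2, 2.6]
opening: 0.498
grasp_force: 1.3
[583.45635316 166.44420179  91.09573421] [-3.14149091  0.30000302  1.76059056] [-1.02820169  2.18580046  2.62612566]
```

View pics/m3.png

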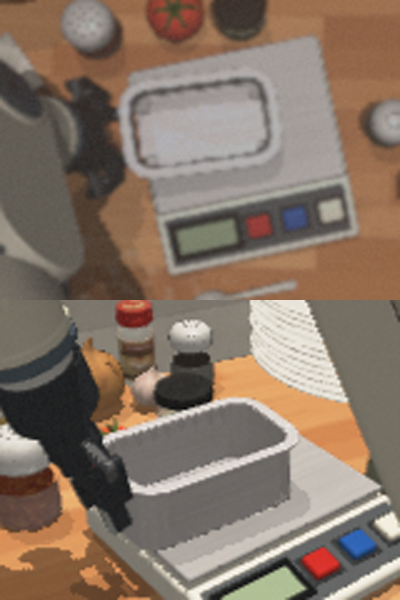

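Top part: rim from 122 to 280 across and about 74 to 177 down, so its centre is near (201,124), with the pan turning square to the plate. Scene part: the pan stands flat.

Run:
```python
from h import *
p=ray("top",crop([(201,124)],(140,140),2.5),116)[0]; s=probe_bus.sense()["eef_pos"]
R=np.array([[.982,.187],[-.187,.982]])
for q in(p,s): print(q,R@(q[:2]-[598,26.5]))
```

```text
[594.53801908  66.24453627 116.        ] [ 4.03256301 39.67652505]
[583.48116061 166.09793448  91.07245812] [ 11.84731347 139.80019463]
```

```bash
python3 steer.py '0 0 0 -2.5 0 0.77 0.5
0 0 0 -2.5 0 0.77 0.5
0 0 0 -2.5 0 0.77 0.5
0 0 0 -2.5 0 0.77 0.5
0 0 0 -2.5 0 0.77 0.5'
python3 steer.py '0 0 0 -2.5 0 0.77 0.5
0 0 0 -2.5 0 0.77 0.5
0 0 0 -2.5 0 0.77 0.5
0 0 0 -2.5 0 0.77 0.5
0 0 0 -2.5 0 0.77 0.5'
python3 steer.py '0 0 0 -2.5 0 0.77 0.5
0 0 0 -2.5 0 0.77 0.5
0 0 0 -2.5 0 0.77 0.5
0 0 0 -2 0 0.6 0.5
0 0 0 0 0 0 0.5'
python3 - <<'E'
from h import *
s=probe_bus.sense();print(s["eef_pos"],s["tcp_rot"],s["contact_force"])
a=grab_frame("top")[140:260,160:320,::-1];b=grab_frame("scene")[150:270,160:320,::-1]
cv2.imwrite("pics/m4.png",cv2.resize(np.vstack([a,b]),None,fx=2.5,fy=2.5,interpolation=cv2.INTER_CUBIC))
E
```

```text
clock: 5.4
eef_pos: [585.9, 153.6, 91.1]
tcp_rot: [-3.141, 0.3, 1.761]
contact_force: [-0.3, 0.9, 1.5]
opening: 0.503
grasp_force: 0.9
clock: 5.82
eef_pos: [588.4, 140.7, 91.1]
tcp_rot: [-3.142, 0.3, 1.761]
contact_force: [-0.0, 1.6, 1.1]
opening: 0.501
grasp_force: 0.8
clock: 6.23
eef_pos: [590.3, 130.8, 91.2]
tcp_rot: [-3.141, 0.3, 1.76]
contact_force: [-0.6, -0.1, 0.2]
opening: 0.5
grasp_force: 0.0
[590.32504042 130.75464648  91.19671447] [-3.14146758  0.30027436  1.76046192] [-0.62568404 -0.10005392  0.24293378]
```

View pics/m4.png

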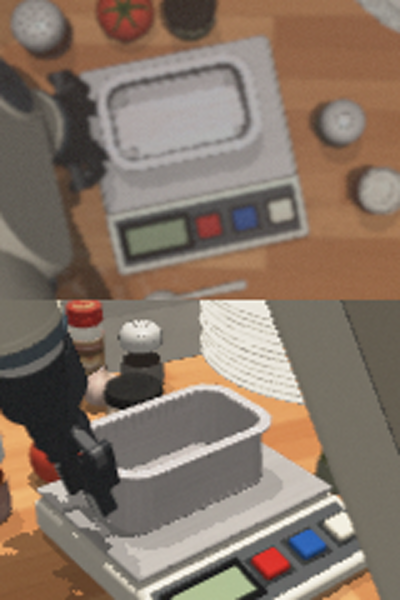

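Rim from 100 to 262 across and about 63 to 168 down, centre about (181,115). The pan is on the plate and looks square to it. Contact force is now zero.

```bash
python3 - <<'E'
from h import *
p=ray("top",crop([(181,115)],(160,140),2.5),116)[0]; s=probe_bus.sense()["eef_pos"]
R=np.array([[.982,.187],[-.187,.982]])
for q in(p,s): print(q,R@(q[:2]-[598,26.5]))
E
python3 steer.py '0 0 0 10 0 -3 0.5
0 0 0 20 0 -6 0.5
0 0 0 20 0 -6 0.5
0 0 0 -5 0 -36 0.5
0 0 0 -5 0 -36 0.5'
python3 steer.py '0 0 0 -5 0 -36 0.2
0 0 0 -5 0 -36 0
0 0.1 0 0 0 0 0
0 0.1 0 0 0 0 0
0 0.1 0 0 0 0 0'
```

```text
[604.2876478   31.73247378 116.        ] [7.15294274 3.96249911]
[590.30918437 131.01597853  91.20810721] [ 11.99210704 104.07287344]
clock: 6.75
eef_pos: [576.2, 195.3, 161.1]
tcp_rot: [-3.136, 0.301, 1.764]
contact_force: [1.1, 0.8, 0.6]
opening: 0.501
grasp_force: 0.0
clock: 7.17
eef_pos: [576.4, 207.6, 235.9]
tcp_rot: [3.138, -0.005, 1.763]
contact_force: [0.6, -0.5, -0.5]
opening: -0.005
grasp_force: 0.0
```

```bash
python3 steer.py '0 0 0 -28.2 -18.6 0 0
0 0 0 -28.2 -18.6 0 0
0 0 0 -28.2 -18.6 0 0
0 0 0 -28.2 -18.6 0 0
0 0 0 -28.2 -18.6 0 0'
python3 steer.py '0 0 0 -28.2 -18.6 0 0
0 0 0 -28.2 -18.6 0 0
0 0 0 -28.2 -18.6 0 0
-0.12 0 0 0 0 0 0
-0.12 0 0 0 0 0 0'
python3 steer.py '0 0 0 0 -8 33 0
0 0 0 0 -8 33 0
0 0 0 0 -8 33 0
0 0 0 0 0 0 0
0 0 0 0 0 0 0'
python3 - <<'E'
from h import *
from scipy.spatial.transform import Rotation as Ro
s=probe_bus.sense();M=Ro.from_euler("xyz",s["tcp_rot"]).as_matrix();print(s["eef_pos"],M[:,2])
n=np.array([-.238*.982,-.238*.187,.971])
t=np.array([483.5,-40,40])+47*n; print("to pre-press, tool axes",M.T@(t-s["eef_pos"]))
a=grab_frame("top")[140:260,160:320,::-1];b=grab_frame("wrist")[:,:,::-1]
cv2.imwrite("pics/m5.png",np.vstack([cv2.resize(a,(400,300)),cv2.resize(b,(400,300))]))
E
```

```text
clock: 7.58
eef_pos: [510.4, 49.0, 234.3]
tcp_rot: [3.142, -0.0, 1.761]
contact_force: [1.0, 0.6, 0.3]
opening: -0.002
grasp_force: 0.0
clock: 8.0
eef_pos: [473.4, -45.0, 234.9]
tcp_rot: [2.896, 0.001, 1.759]
contact_force: [-0.6, -0.1, -0.2]
opening: -0.002
grasp_force: 0.0
clock: 8.42
eef_pos: [471.6, -43.4, 131.4]
tcp_rot: [2.906, -0.002, 1.761]
contact_force: [0.4, 0.2, 0.3]
opening: 0.004
grasp_force: 0.0
[471.58688843 -43.37381326 131.43750975] [ 0.22933988  0.04582451 -0.97226711]
to pre-press, tool axes [ 1.00577372 -9.58960954 44.80201048]
```

View pics/m5.png

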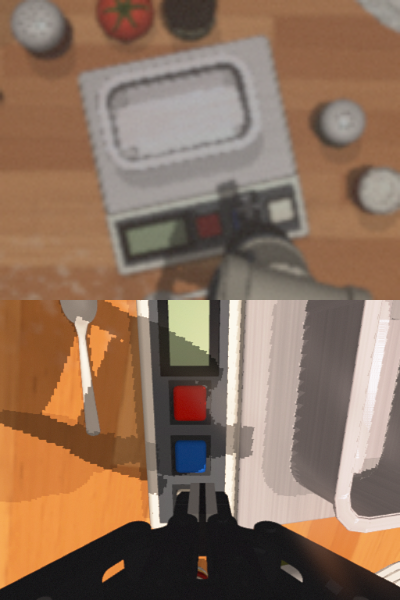

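The top view shows the pan square and centred on the plate. In the wrist view the blue key is at (190,456) in the composite and the red key at (190,404). I'll use the wrist camera to cross-check the key position.

Run:
```python
from h import *
P=camera_params("wrist");print(probe_bus.sense()["eef_pos"])
print(ray("wrist",np.array([(190,155),(190,104)])*1.28,40,P))
```

```text
[473.83200691 -43.78900061 133.87710688]
[[485.42240633 -39.09484544  40.        ]
 [477.92900152   2.62120079  40.        ]]
```

```bash
python3 steer.py '0 0 0 1.5 -4 23 0
0 0 0 1.5 -4 23 0
0 0 0 0 0 0 0
0 0 0 0 0 8 0
0 0 0 0 0 0 0'
python3 - <<'E'
from h import *
from scipy.spatial.transform import Rotation as Ro
n=np.array([-.238*.982,-.238*.187,.971])
for i in range(2):
    grab_frame("top"); s=probe_bus.sense();M=Ro.from_euler("xyz",s["tcp_rot"]).as_matrix()
    print(s["eef_pos"],M.T@(np.array([484.2,-39.6,40])+22*n-s["eef_pos"]))
E
```

```text
clock: 8.93
eef_pos: [478.2, -40.1, 78.9]
tcp_rot: [2.9, 0.0, 1.761]
contact_force: [0.9, -0.2, -0.1]
opening: 0.002
grasp_force: 0.0
[478.10159901 -40.14216939  79.15644594] [-0.60240799 -3.42614445 17.48276462]
[478.03571768 -40.19332854  79.26924017] [-0.56289341 -3.38397067 17.60953028]
```

```bash
python3 steer.py '0 0 0 -0.5 -3 7 0
0 0 0 0 0 4 0
0 0 0 0 0 2 0
0 0 0 0 0 2 0
0 0 0 0 0 0 0'
python3 steer.py '0 0 0 0 0 1.5 0
0 0 0 0 0 1 0
0 0 0 0 0 0 0'
```

```text
clock: 9.45
eef_pos: [477.7, -40.5, 62.3]
tcp_rot: [2.902, -0.0, 1.76]
contact_force: [0.2, -0.3, -0.2]
opening: -0.001
grasp_force: 0.0
clock: 9.7
eef_pos: [478.5, -40.4, 60.3]
tcp_rot: [2.902, 0.0, 1.761]
contact_force: [-1.4, 0.4, 2.1]
opening: -0.002
grasp_force: 1.2
```

```bash
python3 steer.py '0 0 0 0 0 1 0
0 0 0 0 0 1 0
0 0 0 0 0 0 0'
python3 steer.py '0 0 0 0 0 1 0
0 0 0 0 0 0.5 0
0 0 0 0 0 0 0'
```

```text
clock: 9.95
eef_pos: [478.9, -40.3, 58.3]
tcp_rot: [2.901, 0.0, 1.761]
contact_force: [-1.6, 0.1, 3.6]
opening: -0.0
grasp_force: 2.1
clock: 10.2
eef_pos: [479.3, -40.2, 56.9]
tcp_rot: [2.901, 0.0, 1.761]
contact_force: [-1.2, -0.6, 5.5]
opening: 0.002
grasp_force: 2.7
```

```bash
python3 steer.py '0 0 0 0 0 0.7 0
0 0 0 0 0 0 0
0 0 0 0 0 0 0'
python3 steer.py '0 0 0 0 0 -4 0
0 0 0 0 0 -8 0
0 0 0 0 0 -25 0
0 0 0 0 0 -35 0
0 0 0 0 0 -35 0'
python3 steer.py '0 0 0 0 0 -20 0
0 0 0 0 0 0 0
0 0 0 0 0 0 0
0 0 0 0 0 0 0'
python3 - <<'E'
from h import *
a=grab_frame("top")[140:260,160:320,::-1];b=grab_frame("scene")[150:270,160:320,::-1]
cv2.imwrite("pics/m6.png",cv2.resize(np.vstack([a,b]),None,fx=2.5,fy=2.5,interpolation=cv2.INTER_CUBIC))
E
```

```text
clock: 10.45
eef_pos: [479.3, -40.2, 56.4]
tcp_rot: [2.901, -0.0, 1.761]
contact_force: [-2.6, -0.7, 8.9]
opening: 0.003
grasp_force: 4.5
clock: 10.87
eef_pos: [453.0, -45.0, 160.8]
tcp_rot: [2.904, -0.0, 1.76]
contact_force: [1.1, -0.3, -0.3]
opening: -0.002
grasp_force: 0.0
clock: 11.2
eef_pos: [449.4, -45.8, 179.2]
tcp_rot: [2.902, -0.0, 1.761]
contact_force: [-0.0, -0.3, -1.7]
opening: -0.001
grasp_force: 0.0
```

View pics/m6.png

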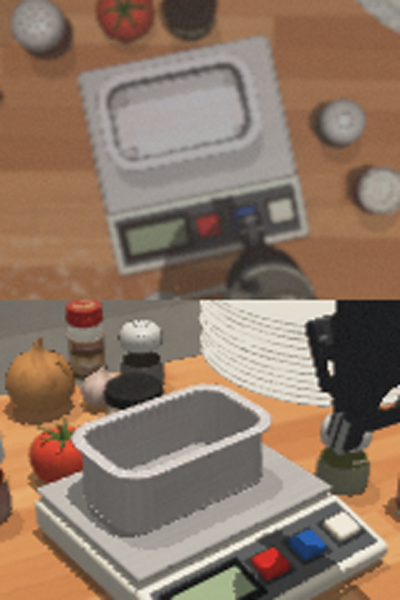

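The key reached its stop (8.9 N) and was let go. The pan is square in the middle of the plate, and the arm is clear of everything.

```bash
python3 -c "
from rig import r, probe_bus, grab_frame, camera_params, sign_off
print(sign_off())"
```

```text
the job is handed in; nothing more can be done
None
```

I pushed the pan onto the plate, about 7 mm (x) and 4 mm (y) off-centre by the camera and about square, then pressed and released the blue tare key. The job is handed in; no verdict was shown.

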